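# Eject the ribbon cassette and lift it out by its side catches

## Task

Press the eject pedal of the service dock right down to its stop with the gripper, then let it spring back up, so that the ribbon cassette pops up and stays latched in its raised position. Then pinch the cassette's two opposed side catches fully in between the fingers, lift the cassette straight up out of the dock, and finish while still holding it, upright and still, with at least 8 cm of clear air between its underside and the top of the dock. Leave the other things on the bench where they are.

Things in the scene. Friction and masses are not known exactly. Their poses are not given: they have to be found in the camera images.
- dock: Fixed grey steel dock: an upright well, open on top, on a 6 thick base plate. Origin: centre of the well at bench level; z up, +x points from the pedal to the well (away from the robot at yaw 0), y across. Well 98 in x by 82 in y outside, 83 by 62 inside, rim 88 above the bench. The pedal sticks out 152 from the origin on the -x side. The catch slots are in the y-side walls' inner faces.
- dock_mouth (a point): Centre of the well's open top, level with the rim, 88 above the bench.
- pedal (a joint): Eject pedal: a steel rocker hinged along dock y, 62 on the -x side of the dock origin, 32 above the bench. Rad: 0 at rest (plate up), 0.46 at its stop (down); springs back to 0 when let go. Its other end lifts the cassette; from about 0.42 on the catches click out into the dock's slots. Takes about 5 to 10 N at the pad before the stop.
- pedal_pad (a point): Point to press on top of the pedal plate (40 long, 50 wide, black ribs), 75 from the hinge line. At rest it lies 51 above the bench, 135 on the -x side of the dock origin; at the stop 16 above the bench, so it goes down about 34 mm.
- cassette: Loose black ribbon cassette, 80 in x, 60 in y over its lower blocks (34 high), 32 in y above them, 60 high, about 0.22 kg. Origin: centre of its underside, axes as the dock's. Starts sunk in the well, origin 24 above the bench. After the pedal is pressed and let go it stands latched, origin about 48 above the bench: it then neither sinks nor pulls out until both catches are pinched.
- catch_left (a joint): Sprung grey catch in the cassette's +y side, sliding inward. Metres: 0 as it sits at the start, -0.004 sprung fully out (latched), +0.003 pinched in to its stop; clears the slot from about 0. Spring up to 4.5 N. 40 long in x, from 10 to 64 above the cassette's underside; the fingers take its flat ribbed upper part.
- catch_right (a joint): The same catch in the cassette's -y side, sliding inward: same values.
- catch_left_pad (a point): Middle of the ribbed outer face of the left catch, 54 above the cassette's underside; top edge 10 higher. At the start the top edge is flush with the dock rim; with the cassette popped up the upper 24 mm of the catch stand above the rim. The two outer faces are 60 apart sprung out, 46 apart pinched fully in.
- catch_right_pad (a point): The same point on the right catch.
- spray_bottle: Bystander: white trigger spray bottle, 76 in diameter, 223 high, standing; origin at the centre of its foot.
- screwdriver: Bystander: screwdriver lying on the bench.
- label_roll: Bystander: roll of paper labels, 90 in diameter, 50 high, standing on its flat side; origin at the centre of its underside.
- parts_bin: Bystander: open blue parts bin 120 by 90 by 50; origin at the centre of its underside.
Mind the look-alikes: they are no part of the job. There is more than one size of the cassette; the job needs the smallest.

How it is judged:
On the way, in this order (a step that is already met when the one before it is completed fails the run):
1. the pedal is pressed down to its stop (value of joint pedal above 0.435 rad), for 0.1 s.
2. the pedal has sprung back up and the cassette stays latched in its raised position (value of joint pedal below 0.15 rad and z of cassette in the frame of dock above 0.044 m and value of joint each of catch_left, catch_right below -0.0015 m), for 0.2 s.
3. both catches are pinched in between the fingers while the cassette is still in the dock (value of joint each of catch_left, catch_right above 0.001 m and contact force between the fingers and catch_left above 1 N and contact force between the fingers and catch_right above 1 N and z of cassette in the frame of dock below 0.06 m), for 0.1 s.
At the end, for the whole second after the job is handed in: The cassette is held in the fingers by both catches, pinched in (each past +1 mm, over 3 N of finger force on each), its underside more than 75 mm above the dock's rim, touching nothing of the dock, upright within 0.2 rad and still (under 0.03 m/s); the pedal is back up (under 0.15 rad) (z of cassette in the frame of dock_mouth above 0.075 m and value of joint each of catch_left, catch_right above 0.001 m and contact force between the fingers and catch_left above 3 N and contact force between the fingers and catch_right above 3 N and contact force between cassette and dock below 0.05 N and angle between cassette's own z axis and vertical below 0.2 rad and linear speed of cassette below 0.03 m/s and value of joint pedal below 0.15 rad); the arm keeps its last pose, push and grip.
It fails at once if a bystander is moved more than 20 mm (distance of any of spray_bottle, screwdriver, label_roll, parts_bin from where it was at the start of the episode above 0.02 m).
It fails at once if the cassette is tipped over (angle between cassette's own z axis and vertical above 0.6 rad).
It also fails if it takes over 48 s, if anything falls off the work surface, if the arm or the gripper's body presses on something with over 40 N, if the wrist force passes 120 N, or if a joint passes its speed limit or range.

## Robot

A 7-joint arm with a two-finger parallel gripper is mounted at the origin on the work surface. World frame = base frame: x ahead of the robot, y to its left, z up, the work surface at z = 0. Lengths are in m, angles in rad, forces in N, time in s.
With the tool pointing down it reaches from about 0.4 to 0.85 m from the base axis. Payload 10.4 kg.
Tool frame: the origin (TCP) lies at the very end of the fingers, on their centre line; the grasp point (between the pads) lies 19 mm behind it; z points along the fingers, y is the line along which they close (so a half turn about z gives the same grasp; the last joint's range is limited). The gripper opens to 85 mm and grips with 20 to 120 N. Pads are 22 mm wide; open, the fingers measure 114 mm over their backs; the gripper's body (76 mm by 85 mm) begins 54 mm behind the grasp point. The pads swing forward as they close: fully open they stand 13 mm farther back than shut.
Start: joints at [1.208, 0.332, -0.065, 1.46, 0.022, 1.35, -0.088], TCP at [0.208, -0.589, 0.231] pointing down, gripper open.
Joint ranges: [-2.6, 2.6], [-0.5, 2.12], [-1.47, 1.34], [0.16, 2.42], [-1.27, 4.41], [0.06, 2.06], [-2.6, 2.6]. Speed limits (rad/s): [2.22, 2.22, 2.79, 2.79, 3.14, 3.14, 3.14].

## Interface

Orientations are given as a unit quaternion [x, y, z, w].
In Python, from workcell import manip, optics gives the robot as it stands.
- The arm moves only by the tool jog_arm, never from a script. Its arguments are lists of equal length, an entry for each row: "dr": the turn, a rotation vector about the tool's x, y, z normalised to -1 to 1, where 1 is 4 degrees, a list of three; "translation": the shift along the tool's x, y, z normalised to -1 to 1, where 1 is 0.025 m, a list of three; "jaw": the opening, from 0 (shut) to 1 (fully open). A call has 1 to 10 rows; each row shifts and turns the commanded pose from where the row before left it, along the tool's axes as they then stand; what a row does not reach is not made up. A row lasts 1/10 s, in which the tool goes at most 50 mm and 8.59 degrees, less where a joint would pass 70% of its speed; a pose out of reach is approached as far as the arm can. A call with a number of a shift or a turn outside -1 to 1 is refused whole. A call with a gripper value outside its range is refused whole. The fingers move at their own pace and stop on an object; "squeeze" is the grip in N (left out, the last holds). Time passes only in rows, so rows that do not move let the fingers close. It gives the time, the measured TCP pose, the force, the opening and the grip force at its end, in the units of the state.
- manip.get_obs(): the state, without advancing time (a new reading comes with each control period).
- optics.camera(name): name is "scene" or "side" or "wrist"; returns a dict with "color" (400x640x3 uint8, red, green, blue), "mtx" (3x3 intrinsics, pixels), "R" (3x3) and "t" (3): a world point X has camera coordinates R X + t. Camera axes: x right, y down, z forward; pixel columns grow to the right and rows downward; lengths in m; the calibration is good to about 2 mm. A picture is of the moment at which its call begins. There is no depth.
- manip.hand_in(): hands the job in; it is judged then, once.
The state is a dict: "clock": time; "joint_pos": joint angles; "joint_velocities": joint speeds; "tau": joint torques, N m; "position": TCP position; "ee_rot": TCP orientation; "ft_force": force on the tool from outside, world axes, zero at the start; "torque": the same for the moment, N m; "grip_width": opening from 0.0 (shut) to 1.0 (fully open); "grasp_force": force on a finger pad.
Only numpy, scipy, OpenCV 4.12 (cv2) and the standard library are available. Lean on these libraries where they do the work, as an engineer would, in place of code of your own. Each camera call takes 0.05 s, during which the arm holds its last target. There are 200 camera calls.

## Working session

There is one attempt and no reset: what is moved stays moved. The work goes in short steps, Python scripts to look and compute and a tool call to move; the robot and the scene stay as the last step left them, time stands still between calls to the robot, and variables do not carry over. Pictures are saved under pics/ and viewed, at most 10 in all, crops included, and the job is handed in when it is done.

Besides the shell and the picture viewer there is one more tool, called after "Emit:" by a JSON object that holds its "api" and its "payload", one argument or row to a line. jog_arm: Moves the arm, as the interface text tells. Scaled input: -1 to 1 covers 0.025 m each way for a shift and 4 degrees each way for a turn. Its arguments: {"type":"object","properties":{"dr":{"type":"array","items":{"type":"array","items":{"type":"number"}}},"translation":{"type":"array","items":{"type":"array","items":{"type":"number"}}},"jaw":{"type":"array","items":{"type":"number"}},"squeeze":{"type":"number"}},"required":["dr","translation","jaw"]}

```bash
ls; mkdir -p pics
python3 - <<'E'
from workcell import manip, optics
import cv2,pickle,numpy as np
d={n:optics.camera(n) for n in("scene","side","wrist")}
pickle.dump(d,open("d0.pkl","wb"))
for n in d: cv2.imwrite(f"pics/{n}0.png",d[n]["color"][:,:,::-1])
cv2.imwrite("pics/both.png",cv2.resize(np.vstack([d["scene"]["color"],d["side"]["color"]])[:,:,::-1],None,fx=.75,fy=.75,interpolation=cv2.INTER_AREA))
for n in d: print(n,d[n]["mtx"].tolist(),(-d[n]["R"].T@d[n]["t"]).round(3),d[n]["R"].round(2).tolist())
print(manip.get_obs())
E
```

```text
pics
scene [[396.46777829646805, 0.0, 319.79943294502993], [0.0, 396.46777829646805, 195.54916496971563], [0.0, 0.0, 1.0]] [0.942 0.322 0.917] [[-0.69, 0.72, 0.02], [0.61, 0.6, -0.52], [-0.38, -0.35, -0.86]]
side [[427.4334895729534, 0.0, 320.6124233047839], [0.0, 427.4334895729534, 188.77316574927156], [0.0, 0.0, 1.0]] [0.268 0.789 0.705] [[-0.94, -0.34, -0.02], [-0.18, 0.56, -0.81], [0.29, -0.76, -0.59]]
wrist [[341.3090977075879, 0.0, 315.58907078400836], [0.0, 341.3090977075879, 199.76872484647367], [0.0, 0.0, 1.0]] [ 0.285 -0.562  0.372] [[0.33, -0.94, -0.0], [-0.89, -0.32, 0.32], [-0.3, -0.11, -0.95]]
{'clock': 0.15, 'joint_pos': array([ 1.20839945,  0.33270691, -0.06469351,  1.46073999,  0.0216063 ,
        1.34990179, -0.08849182]), 'joint_velocities': array([-0.0005352 , -0.00096362, -0.00130872, -0.00054554,  0.00169645,
       -0.00099017, -0.00155169]), 'tau': array([ 8.02244613e-04, -6.25826383e+01,  4.91812185e-02, -3.91851604e+01,
        1.62976974e-02,  7.44382502e-03, -7.94291805e-05]), 'position': array([ 0.20821054, -0.58900094,  0.23071506]), 'ee_rot': array([ 9.85600101e-01,  1.69092164e-01, -1.16215801e-04, -5.17388911e-04]), 'ft_force': array([ 0.49178173,  0.98061144, -1.18603753]), 'torque': array([ 0.01947496,  0.01661044, -0.04390029]), 'grasp_force': 0.0, 'grip_width': 1.0044605810683849}
```

View pics/scene0.png

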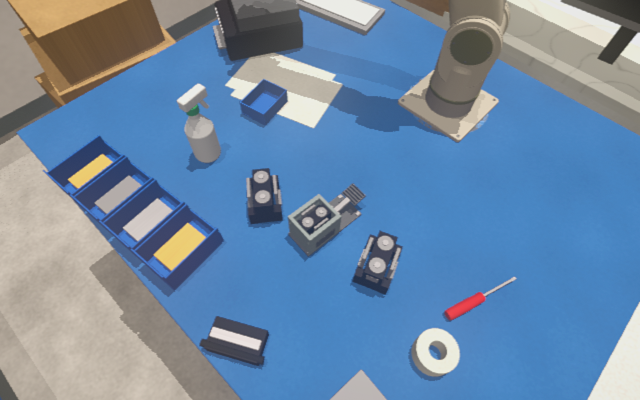

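View pics/side0.png

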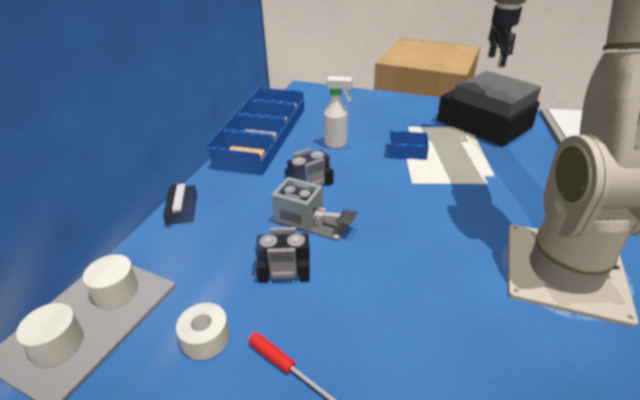

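The scene view shows the dock at (315,222) with its ribbed pedal at (352,195). In the side view they are at (298,203) and (347,217).

Look-alikes, by scene pixel:
- Cassette standing loose at (264,195)
- Cassette standing loose at (380,260)
- Flat dark holder at (235,340)
- Cassette in the dock at (315,218), which I choose because it is the only one sunk in the well with a pedal

Next I check that choice in a close crop.

Run:
```python
import cv2,pickle,numpy as np
d=pickle.load(open("d0.pkl","rb"))
a=d["scene"]["color"][165:265,275:375]; b=d["side"]["color"][165:265,265:365]
im=np.hstack([cv2.resize(x,(400,400),interpolation=cv2.INTER_CUBIC) for x in(a,b)])
cv2.imwrite("pics/crop.png",im[:,:,::-1])
```

```text
(no output)
```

View pics/crop.png

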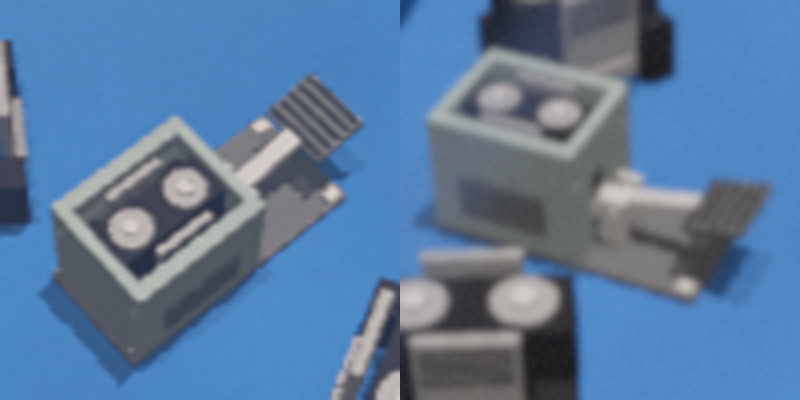

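The crop shows the dock, the sunk cassette flush with the rim, and the pedal. In crop pixels, the scene rim corners are (53,208), (176,118), (265,203), (140,298) and the pad is at (316,115). The side rim corners are (28,122), (95,48), (230,85), (172,160) and the pad is at (332,208).

```bash
cat > h.py <<'E'
import numpy as np
def cast(c,uv,z):
    uv=np.atleast_2d(uv); r=np.c_[uv,np.ones(len(uv))]@np.linalg.inv(c["mtx"]).T@c["R"]
    o=-c["R"].T@c["t"]; return o+r*((z-o[2])/r[:,2])[:,None]
def proj(c,X):
    p=(np.atleast_2d(X)@c["R"].T+c["t"])@c["mtx"].T; return p[:,:2]/p[:,2:]
E
python3 - <<'E'
import pickle,numpy as np,cv2
from h import *
d=pickle.load(open("d0.pkl","rb"))
S={"scene":([(53,208),(176,118),(265,203),(140,298)],(316,115),(275,165)),"side":([(28,122),(95,48),(230,85),(172,160)],(332,208),(265,165))}
for n,(c,p,o) in S.items():
    o=np.array(o); C=cast(d[n],np.array(c)/4+o-.4,.088); P=cast(d[n],np.array([p])/4+o-.4,.049)[0]
    m=C[:,:2].mean(0); print(n,C.round(4)[:,:2].tolist(),m.round(4),np.linalg.norm(C-np.roll(C,-1,0),axis=1).round(3),"pad",P.round(4),np.linalg.norm(P[:2]-m).round(4),np.degrees(np.arctan2(*(m-P[:2])[::-1])).round(2))
    e=C[[1,2]].mean(0)-C[[0,3]].mean(0); print(np.degrees(np.arctan2(e[1],e[0])), cv2.minAreaRect(C[:,:2].astype(np.float32)))
# rough others
for n,l in {"scene":[(264,195),(380,260)]}.items(): print(cast(d[n],l,.05).round(3))
E
```

```text
scene [[0.666, -0.0283], [0.5704, -0.0193], [0.5762, 0.0594], [0.6718, 0.0494]] [0.6211 0.0153] [0.096 0.079 0.096 0.078] pad [0.4885 0.0275 0.049 ] 0.1331 -5.29
174.30719228229876 ((0.6210722327232361, 0.01551777496933937), (0.07889055460691452, 0.09766983985900879), 84.60041046142578)
side [[0.6732, 0.0529], [0.6662, -0.0331], [0.57, -0.0217], [0.5768, 0.0602]] [0.6215 0.0146] [0.086 0.097 0.082 0.097] pad [0.4882 0.0274 0.049 ] 0.1339 -5.5
-94.7036020606805 ((0.621452271938324, 0.013832904398441315), (0.0863308236002922, 0.09681860357522964), 85.33631896972656)
[[ 0.652 -0.133  0.05 ]
 [ 0.583  0.192  0.05 ]]
```

Emit:
{"api": "jog_arm", "payload": {
  "dr": [
    [0,0,0.9],
    [0,0,0.9],
    [0,0,0.9],
    [0,0,0.9],
    [0,0,0.9],
    [0,0,0.9],
    [0,0,0.82],
    [0,0,0]
  ],
  "translation": [
    [0,0,0],
    [0,0,0],
    [0,0,-0.4],
    [0,0,-0.4],
    [0,0,-0.4],
    [0,0,0],
    [0,0,0],
    [0,0,0]
  ],
  "jaw": [0,0,0,0,0,0,0,0]
}}

```text
clock: 0.95
position: [0.2083, -0.5891, 0.2611]
ee_rot: [0.999, -0.048, -0.0, -0.0]
ft_force: [1.3, -0.4, -0.3]
grip_width: -0.0
grasp_force: 0.0
```

```bash
cat > g.py <<'E'
import sys,numpy as np
from scipy.spatial.transform import Rotation as Ro
from workcell import manip
o=manip.get_obs(); R=Ro.from_quat(o["ee_rot"]).as_matrix()
yaw=np.radians(-5.4); c,s=np.cos(yaw),np.sin(yaw)
T=np.array([[c,s,0],[s,-c,0],[0,0,-1.]])  # wanted tool axes
dx,z=map(float,sys.argv[1:3])
tgt=np.array([.6212+dx*c,.0150+dx*s,z])
print("t",o["clock"],"pos",o["position"].round(4),"F",o["ft_force"].round(1),"w",round(o["grip_width"],3),"gf",round(o["grasp_force"],1),"q",o["joint_pos"].round(2))
print("shift/25mm in tool:",(R.T@(tgt-o["position"])/.025).round(2),"turn/4deg:",(np.degrees(Ro.from_matrix(R.T@T).as_rotvec())/4).round(2))
E
python3 g.py -0.135 0.15
python3 - <<'E'
import pickle; from h import *
d=pickle.load(open("d0.pkl","rb")); print(cast(d["scene"],[(207,158),(264,105)],0).round(3))
E
```

```text
t 0.95 pos [ 0.2083 -0.5891  0.2611] F [ 1.3 -0.4 -0.3] w -0.0 gf 0.0 q [ 1.16  0.32 -0.01  1.42  0.    1.41 -0.51]
shift/25mm in tool: [  8.74 -25.62   4.45] turn/4deg: [-0.01  0.   -0.02]
[[ 0.666 -0.367  0.   ]
 [ 0.415 -0.403  0.   ]]
```

Emit:
{"api": "jog_arm", "payload": {
  "dr": [
    [0,0,0],
    [0,0,0],
    [0,0,0],
    [0,0,0],
    [0,0,0],
    [0,0,0],
    [0,0,0],
    [0,0,0],
    [0,0,0],
    [0,0,0]
  ],
  "translation": [
    [0.3,-0.9,0],
    [0.3,-0.9,0],
    [0.3,-0.9,0],
    [0.3,-0.9,0],
    [0.3,-0.9,0],
    [0.3,-0.9,0],
    [0.3,-0.9,0],
    [0.3,-0.9,0],
    [0.3,-0.9,0],
    [0.3,-0.9,0]
  ],
  "jaw": [0,0,0,0,0,0,0,0,0,0]
}}

```text
clock: 1.95
position: [0.3044, -0.3713, 0.2612]
ee_rot: [0.999, -0.046, -0.0, 0.0]
ft_force: [-0.3, 0.9, -0.1]
grip_width: -0.004
grasp_force: 0.0
```

Emit:
{"api": "jog_arm", "payload": {
  "dr": [
    [0,0,0],
    [0,0,0],
    [0,0,0],
    [0,0,0],
    [0,0,0],
    [0,0,0],
    [0,0,0],
    [0,0,0],
    [0,0,0],
    [0,0,0]
  ],
  "translation": [
    [0.3,-0.9,0],
    [0.3,-0.9,0],
    [0.3,-0.9,0],
    [0.3,-0.9,0],
    [0.3,-0.9,0],
    [0.3,-0.9,0],
    [0.3,-0.9,0],
    [0.3,-0.9,0],
    [0.3,-0.9,0],
    [0.3,-0.9,0]
  ],
  "jaw": [0,0,0,0,0,0,0,0,0,0]
}}

```text
clock: 2.95
position: [0.4003, -0.1545, 0.2613]
ee_rot: [0.999, -0.046, 0.0, 0.0]
ft_force: [0.8, -0.1, 0.5]
grip_width: -0.001
grasp_force: 0.0
```

Emit:
{"api": "jog_arm", "payload": {
  "dr": [
    [0,0,0],
    [0,0,0],
    [0,0,0],
    [0,0,0],
    [0,0,0],
    [0,0,0],
    [0,0,0],
    [0,0,0],
    [0,0,0],
    [0,0,0]
  ],
  "translation": [
    [0.3,-0.9,0],
    [0.3,-0.9,0],
    [0.3,-0.9,0],
    [0.3,-0.9,0],
    [0.3,-0.9,0],
    [0.3,-0.9,0],
    [0.3,-0.9,0],
    [0.3,-0.9,0],
    [0.3,-0.4,0],
    [0,0,0]
  ],
  "jaw": [0,0,0,0,0,0,0,0,0,0]
}}

```text
clock: 3.95
position: [0.4855, 0.0289, 0.2611]
ee_rot: [0.999, -0.045, -0.0, -0.0]
ft_force: [0.5, -0.7, -0.1]
grip_width: 0.001
grasp_force: 0.0
```

```bash
python3 g.py -0.135 0.06
```

```text
t 3.95 pos [0.4855 0.0289 0.2611] F [ 0.5 -0.7 -0.1] w 0.001 gf 0.0 q [ 0.52  0.05 -0.69  1.74  0.03  1.36 -1.83]
shift/25mm in tool: [0.06 0.05 8.04] turn/4deg: [-0.01  0.    0.06]
```

Emit:
{"api": "jog_arm", "payload": {
  "dr": [
    [0,0,0.06],
    [0,0,0],
    [0,0,0],
    [0,0,0],
    [0,0,0],
    [0,0,0],
    [0,0,0],
    [0,0,0],
    [0,0,0],
    [0,0,0]
  ],
  "translation": [
    [0.06,0.05,0.9],
    [0,0,0.9],
    [0,0,0.9],
    [0,0,0.9],
    [0,0,0.9],
    [0,0,0.9],
    [0,0,0.9],
    [0,0,0.9],
    [0,0,0.7],
    [0,0,0]
  ],
  "jaw": [0,0,0,0,0,0,0,0,0,0]
}}

```text
clock: 4.95
position: [0.4846, 0.0249, 0.0618]
ee_rot: [0.999, -0.049, -0.002, 0.0]
ft_force: [-1.5, -0.8, 0.5]
grip_width: -0.001
grasp_force: 0.0
```

Run:
```python
from workcell import optics
import cv2,numpy as np
c=optics.camera("side")["color"][155:255,255:375]; s=optics.camera("scene")["color"][155:255,275:395]
cv2.imwrite("pics/p1.png",np.hstack([cv2.resize(x,None,fx=3.3,fy=3.3,interpolation=cv2.INTER_CUBIC) for x in (s,c)])[:,:,::-1])
```

```text
(no output)
```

View pics/p1.png

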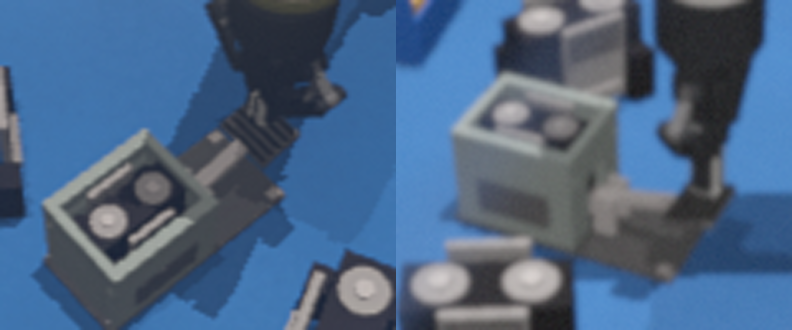

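The closed fingertips stand just above the ribbed plate: scene crop about (258,118), side crop about (712,190). Now I press in stages.

Emit:
{"api": "jog_arm", "payload": {
  "dr": [
    [0,0,0],
    [0,0,0],
    [0,0,0],
    [0,0,0],
    [0,0,0],
    [0,0,0],
    [0,0,0],
    [0,0,0]
  ],
  "translation": [
    [0.1,-0.1,0],
    [0,0,0.3],
    [0,0,0.3],
    [0,0,0.2],
    [0,0,0.2],
    [0,0,0.2],
    [0,0,0.2],
    [0,0,0]
  ],
  "jaw": [0,0,0,0,0,0,0,0]
}}

```text
clock: 5.85
position: [0.4884, 0.0284, 0.0281]
ee_rot: [0.999, -0.049, -0.001, 0.0]
ft_force: [-3.8, 0.5, 5.4]
grip_width: -0.001
grasp_force: 2.8
```

```bash
python3 g.py -0.135 0.014
```

```text
t 5.85 pos [0.4884 0.0284 0.0281] F [-3.8  0.5  5.4] w -0.001 gf 2.8 q [ 0.43  0.34 -0.65  1.99  0.26  0.9  -2.02]
shift/25mm in tool: [-0.06  0.03  0.56] turn/4deg: [ 0.01  0.03 -0.06]
```

Emit:
{"api": "jog_arm", "payload": {
  "dr": [
    [0,0,0],
    [0,0,0],
    [0,0,0],
    [0,0,0],
    [0,0,0]
  ],
  "translation": [
    [0,0,0.15],
    [0,0,0.15],
    [0,0,0.1],
    [0,0,0.08],
    [0,0,0]
  ],
  "jaw": [0,0,0,0,0]
}}

```text
clock: 6.35
position: [0.4898, 0.0283, 0.0179]
ee_rot: [0.999, -0.049, 0.0, 0.0]
ft_force: [-8.9, -0.9, 23.6]
grip_width: -0.004
grasp_force: 12.8
```

Emit:
{"api": "jog_arm", "payload": {
  "dr": [
    [0,0,0],
    [0,0,0],
    [0,0,0]
  ],
  "translation": [
    [0,0,0.03],
    [0,0,0],
    [0,0,0]
  ],
  "jaw": [0,0,0]
}}

```text
clock: 6.65
position: [0.4899, 0.0283, 0.0177]
ee_rot: [0.999, -0.049, 0.0, 0.001]
ft_force: [-10.7, -0.6, 30.3]
grip_width: 0.0
grasp_force: 15.8
```

```bash
python3 - <<'E'
from workcell import optics
import cv2,numpy as np
c=optics.camera("side")["color"][155:255,255:375]; s=optics.camera("scene")["color"][155:255,275:395]
cv2.imwrite("pics/p2.png",np.hstack([cv2.resize(x,None,fx=3.3,fy=3.3,interpolation=cv2.INTER_CUBIC) for x in (s,c)])[:,:,::-1])
E
python3 g.py -.135 .014
```

```text
t 6.75 pos [0.4899 0.0283 0.0176] F [-10.8  -0.8  29.9] w -0.001 gf 15.8 q [ 0.42  0.36 -0.64  1.99  0.28  0.88 -2.04]
shift/25mm in tool: [-0.12  0.04  0.15] turn/4deg: [ 0.02 -0.01 -0.06]
```

View pics/p2.png

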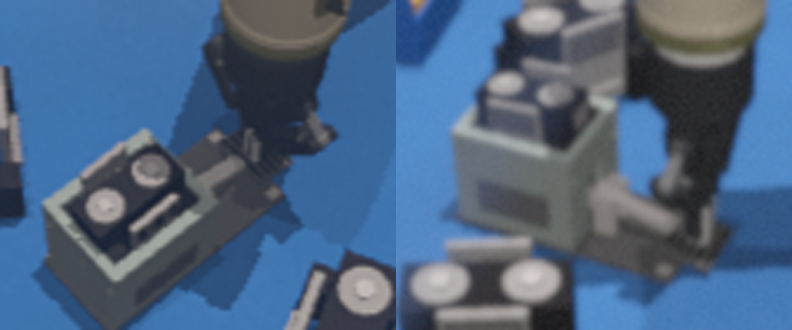

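The pedal is at its stop: force rose 6 N with no further travel. The cassette stands raised above the rim, at side crop (530,105). Now I release it by going up.

Emit:
{"api": "jog_arm", "payload": {
  "dr": [
    [0,0,0],
    [0,0,0],
    [0,0,0],
    [0,0,0],
    [0,0,0],
    [0,0,0],
    [0,0,0],
    [0,0,0],
    [0,0,0],
    [0,0,0]
  ],
  "translation": [
    [0,0,-0.2],
    [0,0,-0.4],
    [0,0,-0.5],
    [0,0,-0.8],
    [0,0,-0.9],
    [0,0,-0.9],
    [0,0,-0.9],
    [0,0,-0.9],
    [0,0,-0.9],
    [0,0,0]
  ],
  "jaw": [0,0,0,0,0,0,0,0,0,0]
}}

```text
clock: 7.75
position: [0.491, 0.0284, 0.1793]
ee_rot: [0.999, -0.049, 0.003, 0.0]
ft_force: [0.2, 1.4, -0.2]
grip_width: 0.003
grasp_force: 0.0
```

Emit:
{"api": "jog_arm", "payload": {
  "dr": [
    [0,0,0],
    [0,0,0],
    [0,0,0]
  ],
  "translation": [
    [0,0,-0.6],
    [0,0,-0.4],
    [0,0,0]
  ],
  "jaw": [1,1,1]
}}

```text
clock: 8.05
position: [0.49, 0.0282, 0.2021]
ee_rot: [0.999, -0.049, 0.001, 0.0]
ft_force: [0.6, 0.2, 0.1]
grip_width: 0.504
grasp_force: 0.0
```

```bash
python3 - <<'E'
from workcell import optics
import cv2,numpy as np,pickle
d={n:optics.camera(n) for n in("scene","side")};pickle.dump(d,open("d1.pkl","wb"))
c=d["side"]["color"][155:255,255:375]; s=d["scene"]["color"][155:255,275:395]
cv2.imwrite("pics/p3.png",np.hstack([cv2.resize(x,None,fx=3.3,fy=3.3,interpolation=cv2.INTER_CUBIC) for x in (s,c)])[:,:,::-1])
E
python3 g.py 0 .15
```

```text
t 8.15 pos [0.4892 0.0281 0.2007] F [-0.8 -0.2 -0.2] w 0.68 gf 0.0 q [ 0.52  0.11 -0.7   1.82  0.07  1.24 -1.87]
shift/25mm in tool: [5.3  0.   2.03] turn/4deg: [ 0.    0.   -0.06]
```

View pics/p3.png

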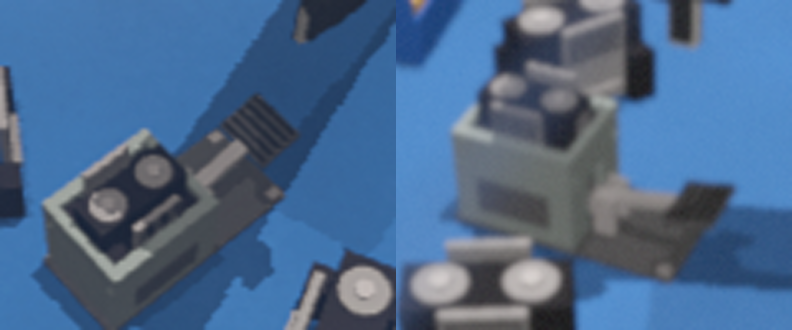

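The cassette is latched up, with its top at side crop (530,100), and the pedal is back at rest at (705,200). Now I move over it.

Emit:
{"api": "jog_arm", "payload": {
  "dr": [
    [0,0,-0.06],
    [0,0,0],
    [0,0,0],
    [0,0,0],
    [0,0,0],
    [0,0,0],
    [0,0,0],
    [0,0,0],
    [0,0,0],
    [0,0,0]
  ],
  "translation": [
    [0.9,0,0],
    [0.9,0,0],
    [0.9,0,0],
    [0.9,0,0],
    [0.9,0,0],
    [0.8,0,0],
    [0,0,0.8],
    [0,0,0.8],
    [0,0,0.4],
    [0,0,0]
  ],
  "jaw": [1,1,1,1,1,1,1,1,1,1]
}}

```text
clock: 9.15
position: [0.6201, 0.0155, 0.149]
ee_rot: [0.999, -0.047, -0.002, 0.0]
ft_force: [0.5, -0.3, 0.1]
grip_width: 1.001
grasp_force: 0.0
```

```bash
python3 g.py 0 .093
python3 - <<'E'
from workcell import optics
import cv2,numpy as np,pickle
d={n:optics.camera(n) for n in("scene","side","wrist")};pickle.dump(d,open("d2.pkl","wb"))
c=d["side"]["color"][130:250,245:365]; s=d["scene"]["color"][140:260,265:385];w=d["wrist"]["color"]
top=np.hstack([cv2.resize(x,(400,300),interpolation=cv2.INTER_CUBIC) for x in (s,c)])
cv2.imwrite("pics/p4.png",np.vstack([top,np.hstack([cv2.resize(w,(480,300)),np.zeros((300,320,3),np.uint8)])])[:,:,::-1])
E
```

```text
t 9.15 pos [0.6201 0.0155 0.149 ] F [ 0.5 -0.3  0.1] w 1.001 gf 0.0 q [ 0.39  0.46 -0.64  1.55  0.28  1.24 -1.96]
shift/25mm in tool: [0.05 0.01 2.24] turn/4deg: [ 0.    0.05 -0.  ]
```

View pics/p4.png

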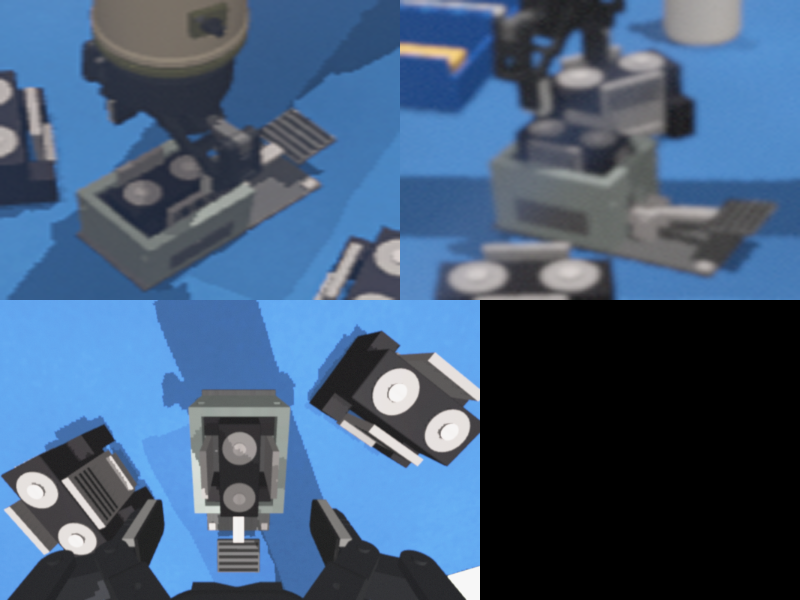

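The gripper is centred across the cassette in the wrist view, with the fingers' middle at x≈237 and the cassette at x≈239. Both catches stand above the rim. Now I descend.

Emit:
{"api": "jog_arm", "payload": {
  "dr": [
    [0,0.05,0],
    [0,0,0],
    [0,0,0],
    [0,0,0],
    [0,0,0]
  ],
  "translation": [
    [0.05,0,0.6],
    [0,0,0.6],
    [0,0,0.6],
    [0,0,0.4],
    [0,0,0]
  ],
  "jaw": [1,1,1,1,1]
}}

```text
clock: 9.8
position: [0.6214, 0.0154, 0.0938]
ee_rot: [0.999, -0.047, 0.0, 0.0]
ft_force: [-0.4, -0.7, 0.8]
grip_width: 1.004
grasp_force: 0.0
```

```bash
python3 g.py 0 .093
python3 - <<'E'
from workcell import optics
import cv2,numpy as np
c=optics.camera("side")["color"][130:250,235:365]; s=optics.camera("scene")["color"][140:260,265:395];
cv2.imwrite("pics/p5.png",np.hstack([cv2.resize(x,None,fx=3,fy=3,interpolation=cv2.INTER_CUBIC) for x in (s,c)])[:,:,::-1])
E
```

```text
t 9.8 pos [0.6214 0.0154 0.0938] F [-0.4 -0.7  0.8] w 1.004 gf 0.0 q [ 0.38  0.51 -0.62  1.6   0.32  1.14 -1.98]
shift/25mm in tool: [-0.01  0.02  0.03] turn/4deg: [ 0. -0. -0.]
```

View pics/p5.png

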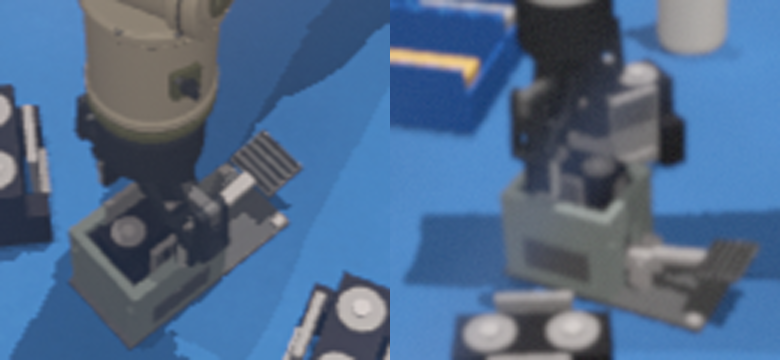

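Run:
```python
import pickle; from h import *
d=pickle.load(open("d2.pkl","rb"))
c,s=np.cos(np.radians(-5.4)),np.sin(np.radians(-5.4))
W=lambda x,y,z:[.6212+x*c-y*s,.015+x*s+y*c,z]
P=[W(0,.03,.102),W(0,.043,.094),W(0,.043,.107),W(0,.043,.13),W(0,-.043,.107),W(0,.057,.15)]
for n,o in(("scene",(265,140)),("side",(235,130))):
    print(n,((proj(d[n],P)-o)*3+((390,0) if n=="side" else (0,0))).round().tolist())
```

```text
scene [[173.0, 245.0], [184.0, 261.0], [184.0, 254.0], [185.0, 240.0], [112.0, 180.0], [199.0, 240.0]]
side [[559.0, 187.0], [552.0, 204.0], [550.0, 191.0], [549.0, 167.0], [600.0, 135.0], [538.0, 155.0]]
```

The visible parts of the catch lie on opposite sides of the finger in the two views, so the finger is at mid-catch, within a few px of the projected point. Now I close.

Emit:
{"api": "jog_arm", "payload": {
  "dr": [
    [0,0,0],
    [0,0,0],
    [0,0,0],
    [0,0,0]
  ],
  "translation": [
    [0,0,0],
    [0,0,0],
    [0,0,0],
    [0,0,0]
  ],
  "jaw": [0.75,0.75,0.75,0.75],
  "squeeze": 30
}}

```text
clock: 10.3
position: [0.6228, 0.0155, 0.0964]
ee_rot: [0.999, -0.047, 0.002, 0.0]
ft_force: [0.1, 0.1, 0.4]
grip_width: 0.75
grasp_force: 0.0
```

Emit:
{"api": "jog_arm", "payload": {
  "dr": [
    [0,0,0],
    [0,0,0],
    [0,0,0],
    [0,0,0],
    [0,0,0],
    [0,0,0]
  ],
  "translation": [
    [0,0,0],
    [0,0,0],
    [0,0,0],
    [0,0,0],
    [0,0,0],
    [0,0,0]
  ],
  "jaw": [0.65,0.6,0.5,0.3,0.3,0.3]
}}

```text
clock: 10.9
position: [0.6223, 0.0151, 0.0956]
ee_rot: [0.999, -0.047, 0.001, 0.0]
ft_force: [1.3, -1.7, -1.9]
grip_width: 0.477
grasp_force: 32.9
```

Emit:
{"api": "jog_arm", "payload": {
  "dr": [
    [0,0,0],
    [0,0,0],
    [0,0,0],
    [0,0,0],
    [0,0,0]
  ],
  "translation": [
    [0,0,0],
    [0,0,-0.1],
    [0,0,-0.15],
    [0,0,-0.15],
    [0,0,0]
  ],
  "jaw": [0.3,0.3,0.3,0.3,0.3]
}}

```text
clock: 11.4
position: [0.6227, 0.0151, 0.1067]
ee_rot: [0.999, -0.047, 0.002, 0.0]
ft_force: [-2.0, -4.7, -1.1]
grip_width: 0.476
grasp_force: 33.2
```

```bash
python3 g.py 0 .23
python3 - <<'E'
from workcell import optics
import cv2,numpy as np
c=optics.camera("side")["color"][130:250,235:365]; s=optics.camera("scene")["color"][140:260,265:395];
cv2.imwrite("pics/p6.png",np.hstack([cv2.resize(x,None,fx=3,fy=3,interpolation=cv2.INTER_CUBIC) for x in (s,c)])[:,:,::-1])
E
```

```text
t 11.4 pos [0.6227 0.0151 0.1067] F [-2.  -4.7 -1.1] w 0.476 gf 33.2 q [ 0.38  0.5  -0.63  1.59  0.31  1.16 -1.98]
shift/25mm in tool: [-0.04  0.01 -4.93] turn/4deg: [ 0.01 -0.06 -0.01]
```

View pics/p6.png

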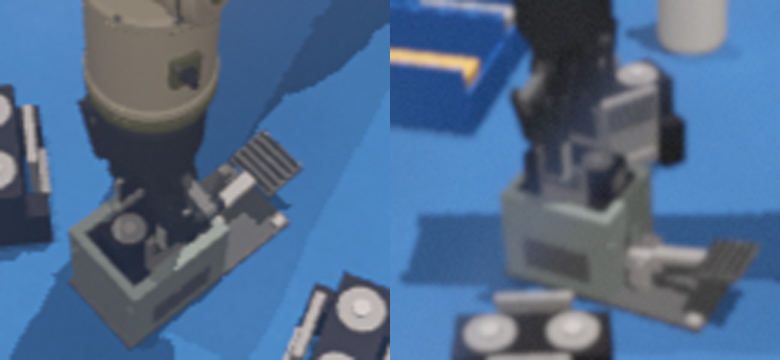

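The cassette has risen with the fingers: the catch is higher in the side crop at (560,175), and no downward load has built up. There is a slight side rub of −4.7 N in y, so I nudge 1 mm to −y and lift straight up.

Emit:
{"api": "jog_arm", "payload": {
  "dr": [
    [0,0,0],
    [0,0,0],
    [0,0,0],
    [0,0,0],
    [0,0,0],
    [0,0,0],
    [0,0,0],
    [0,0,0]
  ],
  "translation": [
    [0,0.04,-0.1],
    [0,0,-0.2],
    [0,0,-0.3],
    [0,0,-0.3],
    [0,0,-0.3],
    [0,0,-0.3],
    [0,0,-0.2],
    [0,0,0]
  ],
  "jaw": [0.3,0.3,0.3,0.3,0.3,0.3,0.3,0.3]
}}

```text
clock: 12.3
position: [0.6228, 0.0148, 0.1496]
ee_rot: [0.999, -0.047, 0.003, -0.0]
ft_force: [1.2, -1.0, -2.0]
grip_width: 0.476
grasp_force: 32.9
```

Emit:
{"api": "jog_arm", "payload": {
  "dr": [
    [0,0,0],
    [0,0,0],
    [0,0,0],
    [0,0,0],
    [0,0,0],
    [0,0,0],
    [0,0,0],
    [0,0,0],
    [0,0,0],
    [0,0,0]
  ],
  "translation": [
    [0,0,-0.3],
    [0,0,-0.4],
    [0,0,-0.5],
    [0,0,-0.5],
    [0,0,-0.5],
    [0,0,-0.5],
    [0,0,-0.4],
    [0,0,-0.3],
    [0,0,-0.2],
    [0,0,0]
  ],
  "jaw": [0.3,0.3,0.3,0.3,0.3,0.3,0.3,0.3,0.3,0.3]
}}

```text
clock: 13.3
position: [0.6223, 0.0146, 0.2392]
ee_rot: [0.999, -0.047, 0.002, 0.0]
ft_force: [-0.6, 0.7, -2.0]
grip_width: 0.477
grasp_force: 32.9
```

Emit:
{"api": "jog_arm", "payload": {
  "dr": [
    [0,0,0],
    [0,0,0],
    [0,0,0],
    [0,0,0],
    [0,0,0]
  ],
  "translation": [
    [0,0,-0.3],
    [0,0,-0.2],
    [0,0,0],
    [0,0,0],
    [0,0,0]
  ],
  "jaw": [0.3,0.3,0.3,0.3,0.3]
}}

```text
clock: 13.8
position: [0.6219, 0.0145, 0.2508]
ee_rot: [0.999, -0.047, 0.002, 0.0]
ft_force: [-0.1, 0.3, -3.6]
grip_width: 0.481
grasp_force: 32.9
```

```bash
python3 g.py 0 .25
python3 - <<'E'
from workcell import optics
import cv2,numpy as np
c=optics.camera("side")["color"][60:240,235:365]; s=optics.camera("scene")["color"][80:260,255:385];
cv2.imwrite("pics/p7.png",np.hstack([cv2.resize(x,None,fx=3,fy=3,interpolation=cv2.INTER_CUBIC) for x in (s,c)])[:,:,::-1])
E
```

```text
t 13.8 pos [0.6219 0.0145 0.2508] F [-0.1  0.3 -3.6] w 0.481 gf 32.9 q [ 0.4   0.39 -0.66  1.42  0.24  1.42 -1.92]
shift/25mm in tool: [-0.03 -0.02  0.03] turn/4deg: [ 0.   -0.05 -0.  ]
```

View pics/p7.png

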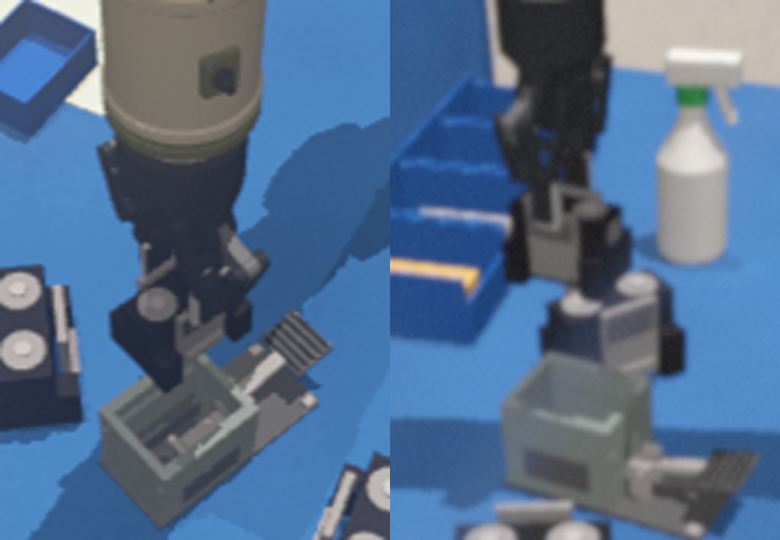

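The dock is empty and the cassette hangs upright in the fingers, at side crop (570,240). The underside works out at about 0.20 m, 11 cm above the rim, and the pedal is up at (720,470).

```bash
python3 -c "from workcell import manip; print(manip.hand_in())"
```

```text
the job is handed in; nothing more can be done
None
```

The job is handed in: the pedal was pressed to its stop and sprang back, and the cassette is held upright by its pinched catches, its underside about 11 cm above the dock rim by the arm's travel; the hand-in returned no verdict.

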